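Press three freshly glued papercut cards flat to dry

TASK

Three papercut cards have just been glued and must be pressed flat to dry where they lie. Lay the long wooden board squarely over the bookmark with the brass bar lengthwise along the middle of it, lay the small square board squarely over the square card with the knobbed steel weight upright in the middle of it, and set the marble paperweight, domed side up, centrally on the round tag. Set each thing down instead of dropping it, and leave the drinking jar and the glue stick standing where they are.

Things in the scene. Friction and masses are not known exactly. Their poses are not given: they have to be found in the camera images.
- long_board_center (a point): Long pressing board: loose plain plywood slab 160 x 60 x 12 mm, lying flat on the desk at the start. The point is its centre, 6 mm above its underside; x along its length, y across, z up.
- square_board_center (a point): Small pressing board: loose plain plywood slab 60 x 60 x 12 mm, lying flat on the desk at the start. The point is its centre, 6 mm above its underside; x and y along its sides, z up.
- brass_bar_center (a point): Brass bar paperweight: loose solid brass bar 140 x 26 x 14 mm, about 0.43 kg, lying flat on the desk at the start. The point is its centre, 7 mm above its underside; x along its length, z up.
- steel_weight_center (a point): Steel weight with a knob: upright steel cylinder 46 mm across and 30 mm high, with a knob 16 mm across on top (44 mm high in all), about 0.4 kg. The point is on its axis, 22 mm above its underside; z up.
- marble_weight_center (a point): Marble paperweight: round marble puck 58 mm across with a flat underside, straight sides up to 20 mm and a low domed top (32 mm high in all), about 0.2 kg. The point is on its axis, 16 mm above its underside; z up.
- bookmark: The bookmark: white paper card 140 x 44 mm, paper-thin, with red flowers on a stem, lying fixed on the green cutting mat. Mat and card are so thin that what is laid on the card rests at desk level, z = 0. Origin at its centre at desk level; x along its length.
- square_card: The square card: white paper card 44 x 44 mm with a red blossom, paper-thin, fixed on the mat. Origin at its centre at desk level; x and y along its sides. What is laid on it rests at desk level.
- round_tag: The round tag: white round paper card 44 mm across with a red flower, paper-thin, fixed on the mat. Origin at its centre at desk level. What is laid on it rests at desk level.
- jar: Bystander: pale blue drinking jar with a black lid, straw and side handle, 70 mm across, 190 mm high to the top of the straw, loose, standing beyond the mat on the left. Origin at the centre of its underside. Leave it where it stands.
- glue_stick: Bystander: glue stick standing upright beyond the mat, 31 mm across, 91 mm high, white with a yellow cap, loose. Origin at the centre of its underside. Leave it where it stands.
Mind the look-alikes: they are no part of the job. Leave any pink look-alike of the part that bears steel_weight_center alone. Of the things shaped like the part that bears brass_bar_center, the brass one is meant.

How it is judged:
By the outcome, as a careful person would: the job done as asked, in the order asked, and still so for the second after the job is handed in, with the robot touching nothing.
It also fails if it takes over 120 s, if anything falls off the work surface, if the arm or the gripper's body presses on something with over 40 N, if the wrist force passes 120 N, or if a joint passes its speed limit or range.

ROBOT

A 6-joint arm with a two-finger parallel gripper is mounted at the origin on the work surface. World frame = base frame: x ahead of the robot, y to its left, z up, the work surface at z = 0. Lengths are in mm, angles in rad, forces in N, time in s.
With the tool pointing down it reaches from about 350 to 875 mm from the base axis. Payload 4.2 kg.
Tool frame: the origin (TCP) lies between the finger pads; the fingertips stand 14 mm ahead of it and the grasp point (between the pads) lies 5 mm behind it; z points along the fingers, y is the line along which they close (so a half turn about z gives the same grasp; the last joint's range is limited). The gripper opens to 85 mm and grips with 20 to 120 N. Pads are 22 mm wide; open, the fingers measure 114 mm over their backs; the gripper's body (76 mm by 85 mm) begins 54 mm behind the grasp point. The pads swing forward as they close: fully open they stand 13 mm farther back than shut.
Start: joints at [1.485, 0.385, 0.008, 0, -1.194, -0.259], TCP at [211.222, 588.204, 245.312] pointing down, gripper open.
Joint ranges: [-3.14, 3.14], [-1.21, 2.06], [-1.07, 1.41], [-3.16, 2.05], [-2.99, -0.16], [-3.1, 3.1]. Speed limits (rad/s): [2.79, 2.79, 3.14, 3.14, 3.14, 3.14].

INTERFACE

Orientations are given as a unit quaternion [x, y, z, w].
In Python, from bench import * gives the robot as it stands.
- The arm moves only by the tool carry_out, never from a script. Its argument "motion" is a list of rows, each a list of 7 numbers: the turn, a rotation vector about the tool's x, y, z in rad, then the shift along the tool's x, y, z in mm, then the opening, from -1 (shut) to 1 (fully open), so that 0 is half open. A call has 1 to 5 rows; each row is the pose to reach, as a shift and turn from the pose commanded when the call began, along the tool's axes at that moment; what a row does not reach only later rows make up. A row lasts 1/8 s, in which the tool goes at most 62.5 mm and 10.7 degrees, less where a joint would pass 70% of its speed; a pose out of reach is approached as far as the arm can. A call with a gripper value outside its range is refused whole. The fingers move at their own pace and stop on an object; the grip force is fixed at half the most. Time passes only in rows, so rows that repeat a pose let the fingers close. It gives the time, the measured TCP pose, the force, the opening and the grip force at its end, in the units of the state.
- read_state(): the state, without advancing time (a new reading comes with each control period).
- get_image(name): name is "scene" or "top" or "wrist"; returns a dict with "color" (480x640x3 uint8, blue, green, red), "mtx" (3x3 intrinsics, pixels), "position" and "orientation" of the camera in the world. Camera axes: x right, y down, z forward; pixel columns grow to the right and rows downward; lengths in mm; the calibration is good to about 2 mm. A picture is of the moment at which its call begins. There is no depth.
- job_done(): hands the job in; it is judged then, once.
The state is a dict: "clock": time; "joints": joint angles; "joint_vel": joint speeds; "joint_efforts": joint torques, N m; "position": TCP position; "ee_rot": TCP orientation; "contact_force": force on the tool from outside, world axes, zero at the start; "wrist_torque": the same for the moment, N m; "gripper_width": finger opening in mm; "grasp_force": force on a finger pad.
Only numpy, scipy, OpenCV 4.12 (cv2) and the standard library are available. Lean on these libraries where they do the work, as an engineer would, in place of code of your own. Each camera call takes 0.05 s, during which the arm holds its last target. There are 200 camera calls.

## Working session

There is one attempt and no reset: what is moved stays moved. The work goes in short steps, Python scripts to look and compute and a tool call to move; the robot and the scene stay as the last step left them, time stands still between calls to the robot, and variables do not carry over. Pictures are saved under pics/ and viewed, at most 14 in all, crops included, and the job is handed in when it is done.

Besides the shell and the picture viewer there is one more tool, called after "Request:" in YAML: its name, and indented under it one key for each argument. carry_out: Moves the arm, as the interface text tells. Its arguments: {"type":"object","properties":{"motion":{"type":"array"}},"required":["motion"]}

```bash
ls; mkdir -p pics
python3 - <<'E'
from bench import *
import cv2
for n in ("scene","top"):
    im=get_image(n); cv2.imwrite(f"pics/{n}0.png",im["color"]); print(n,im["mtx"].tolist(),im["position"],im["orientation"])
print(read_state())
E
```

```text
pics
scene [[449.8075469846134, 0.0, 320.2144929854317], [0.0, 449.8075469846134, 231.56190445480357], [0.0, 0.0, 1.0]] [1177.59891506  686.42703819  667.20072404] [ 0.32659925  0.81378944 -0.44666757 -0.17767319]
top [[615.2186600552806, 0.0, 331.14815844110757], [0.0, 615.2186600552806, 242.3260222009828], [0.0, 0.0, 1.0]] [ 350.28396202    3.09674459 1288.83375572] [ 0.70643993 -0.70460308  0.05015732 -0.04428737]
{'clock': 0.1, 'joints': array([ 1.48461871e+00,  3.85454282e-01,  6.78303132e-03, -4.15267237e-04,
       -1.19398839e+00, -2.58613117e-01]), 'joint_vel': array([ 0.00047259, -0.00212062,  0.00341902,  0.00023563,  0.00098088,
       -0.00204584]), 'joint_efforts': array([ 2.25998920e-04, -3.93320596e+01,  1.88929009e+01,  4.19794634e+00,
       -2.57650645e-03,  6.45528814e-06]), 'position': array([211.06373229, 587.7710635 , 244.35722748]), 'ee_rot': array([ 9.85163101e-01, -1.71618065e-01, -1.12052798e-04,  9.44815787e-04]), 'contact_force': array([-0.63032682,  0.2528505 , -0.32992571]), 'wrist_torque': array([-0.06133071,  0.01654836,  0.04461226]), 'grasp_force': 0.0, 'gripper_width': 85.18982851641192}
```

View pics/top0.png

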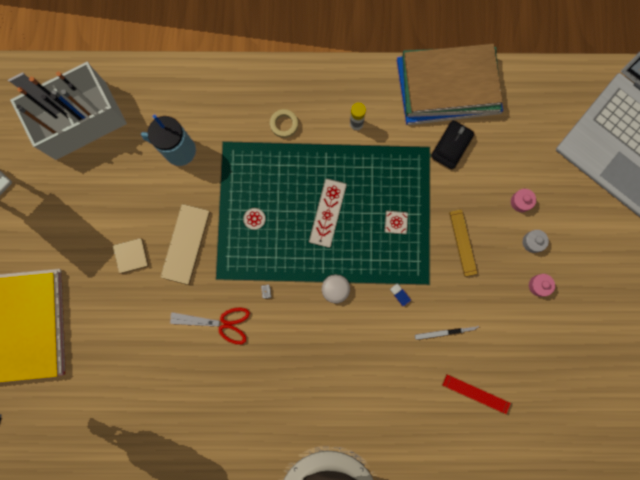

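View pics/scene0.png

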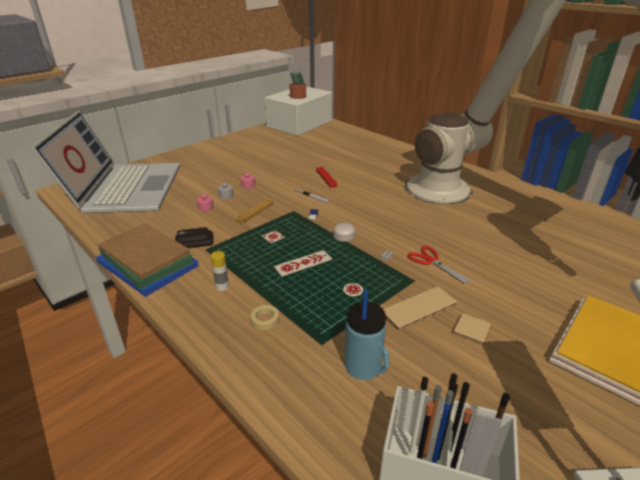

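```bash
cat > h.py <<'E'
from bench import *
import cv2, numpy as np, sys
from scipy.spatial.transform import Rotation as R
def ray(im,uv,z):
    uv=np.atleast_2d(np.float64(uv)); d=np.c_[uv,np.ones(len(uv))]@np.linalg.inv(im["mtx"]).T
    d=R.from_quat(im["orientation"]).apply(d); p=np.array(im["position"])
    return p+d*((z-p[2])/d[:,2])[:,None]
def blob(mask,near,im,z):
    """largest contour near pixel -> rectified world minAreaRect: centre, long side, short side, angle of long axis"""
    cs,_=cv2.findContours(mask,cv2.RETR_EXTERNAL,cv2.CHAIN_APPROX_NONE)
    cs=[c for c in cs if cv2.contourArea(c)>30]
    c=min(cs,key=lambda c:np.linalg.norm(c[:,0].mean(0)-near))
    w=ray(im,c[:,0],z)[:,:2].astype(np.float32)
    (cx,cy),(a,b),_=r=cv2.minAreaRect(w); p=cv2.boxPoints(r); e=[p[1]-p[0],p[2]-p[1]]
    l=max(e,key=np.linalg.norm); ang=(np.arctan2(l[1],l[0])+np.pi/2)%np.pi-np.pi/2
    return np.round([cx,cy,max(a,b),min(a,b),ang],3)
def go(x,y,z,yaw):
    """print motion numbers to TCP target; yaw = world angle of closing line (tool y)"""
    s=read_state(); q=R.from_quat(s["ee_rot"]); best=None
    for k in (0,1):
        a=yaw+k*np.pi; yv=[np.cos(a),np.sin(a),0]; zv=[0,0,-1.]
        t=R.from_matrix(np.c_[np.cross(yv,zv),yv,zv]); rv=(q.inv()*t).as_rotvec()
        if best is None or np.linalg.norm(rv)<np.linalg.norm(best): best=rv
    print("GO",np.round(best,3).tolist(),np.round(q.inv().apply(np.array([x,y,z])-s["position"]),1).tolist(),"t",s["clock"],"j6",s["joints"][5].round(2))
E
python3 - <<'E'
from h import *
im=get_image("top"); hsv=cv2.cvtColor(im["color"],cv2.COLOR_BGR2HSV)
for n,(u,v) in dict(lb=(186,244),sb=(130,255),brass=(463,242),steel=(534,243),pink=(525,200),marble=(336,289),bm=(340,190),sq=(389,230),desk=(300,380),desk2=(90,220)).items(): print(n,hsv[v,u])
E
python3 - <<'E'
from h import *
im={"color":cv2.imread("pics/top0.png")}
a=cv2.resize(im["color"][175:305,410:570],None,fx=5,fy=4.5,interpolation=cv2.INTER_CUBIC)[:600,:800]
cv2.imwrite("pics/crop.png",a)
E
```

```text
lb [ 20  93 181]
sb [ 20  91 184]
brass [ 20 197 149]
steel [ 15  18 140]
pink [173 121 152]
marble [ 17  35 166]
bm [ 10  78 161]
sq [  6 111 152]
desk [ 18 136 144]
desk2 [ 18 135 157]
```

View pics/crop.png

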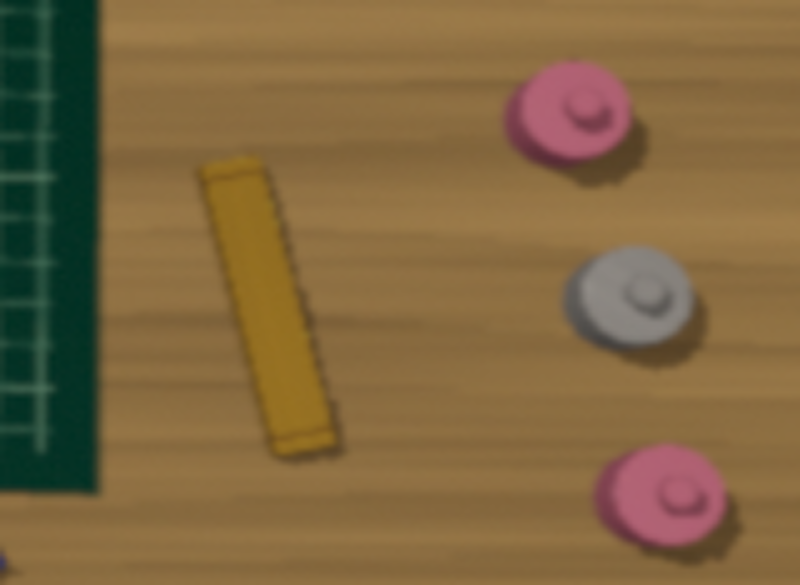

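The brass bar is the yellow one at top-view (463,242); the red bar at (477,394) is the look-alike. The steel weight is the grey one at (537,241), not the pink ones at (525,200) and (543,286). The crop confirms both.

Run:
```python
from h import *
im=get_image("top"); hsv=cv2.cvtColor(im["color"],cv2.COLOR_BGR2HSV)
H,S,V=[c.astype(int) for c in cv2.split(hsv)]; m=lambda c:(c*255).astype(np.uint8)
boards=m((S<115)&(V>165)&(H>12)&(H<26)); brass=m((S>172)&(V>110)&(H>14)&(H<26)); grey=m((S<60)&(V>100))
green=m((H>55)&(H<100)&(S>60)); card=m(~((H>50)&(H<100)&(S>40)))
print("lb",blob(boards,(186,244),im,12)); print("sb",blob(boards,(130,255),im,12))
print("brass",blob(brass,(463,242),im,14)); print("steel",blob(grey,(537,241),im,30)); print("marble",blob(grey,(336,289),im,20))
mat=np.zeros_like(card); mat[146:279,224:426]=255; c=card&mat
for n,p in dict(bm=(328,213),sq=(396,222),tag=(254,218)).items(): print(n,blob(c,p,im,0))
print("jar",ray(im,(178,150),60),"glue",ray(im,(358,110),91),"base",ray(im,(330,480),0))
```

```text
lb [ 5.18906e+02  3.00144e+02  1.57925e+02  5.74250e+01 -2.47000e-01]
sb [494.14  413.407  57.66   57.465  -1.314]
brass [ 5.22637e+02 -2.83169e+02  1.38944e+02  2.76600e+01  2.07000e-01]
steel [ 525.008 -432.859   45.95    44.259   -1.287]
marble [ 4.25037e+02 -1.54140e+01  5.55960e+01  5.35910e+01 -2.00000e-03]
bm [ 5.87882e+02  5.64000e-01  1.43563e+02  4.78340e+01 -2.47000e-01]
sq [ 567.613 -144.903   48.486   47.846    1.479]
tag [574.606 156.629  46.339  45.406  -1.095]
jar [[705.74393404 307.77727571  60.        ]] glue [[781.76344807 -60.50062609  91.        ]] base [[41.71202992 -6.12383466  0.        ]]
```

```bash
python3 -c "
from h import *
go(519,300,200,1.324)"
```

```text
GO [0.001, -0.0, -0.098] [387.1, 166.8, 44.9] t 0.2 j6 -0.26
```

Request:
carry_out:
  motion:
    - [0, 0, -0.1, 60, 26, 0, 1]
    - [0, 0, -0.1, 115, 50, 0, 1]
    - [0, 0, -0.1, 172, 74, 10, 1]
    - [0, 0, -0.1, 230, 99, 20, 1]
    - [0, 0, -0.1, 287, 124, 30, 1]

```text
clock: 0.82
position: [438.8, 374.7, 215.5]
ee_rot: [0.993, -0.122, 0.0, -0.0]
contact_force: [0.7, -0.3, 0.3]
gripper_width: 85.3
grasp_force: 0.0
```

```bash
python3 -c "
from h import *
go(519,300,150,1.324)"
```

```text
GO [-0.0, -0.0, 0.002] [95.9, 53.1, 65.5] t 0.825 j6 0.34
```

Request:
carry_out:
  motion:
    - [0, 0, 0, 48, 27, 30, 1]
    - [0, 0, 0, 96, 53, 65, 1]
    - [0, 0, 0, 96, 53, 65, 1]

```text
clock: 1.2
position: [518.3, 297.7, 147.1]
ee_rot: [0.992, -0.125, -0.002, 0.003]
contact_force: [-0.2, 0.6, 0.1]
gripper_width: 85.5
grasp_force: 0.0
```

Run:
```python
from h import *
im=get_image("wrist"); cv2.imwrite("pics/w1.png",im["color"]); print(im["position"],im["orientation"])
go(519,300,18,1.324)
```

```text
[600.85708872 277.32650883 275.64207527] [-0.60442441  0.77876637  0.13093816 -0.10511552]
GO [0.003, 0.002, -0.001] [0.7, -1.2, 130.7] t 1.25 j6 0.53
```

View pics/w1.png

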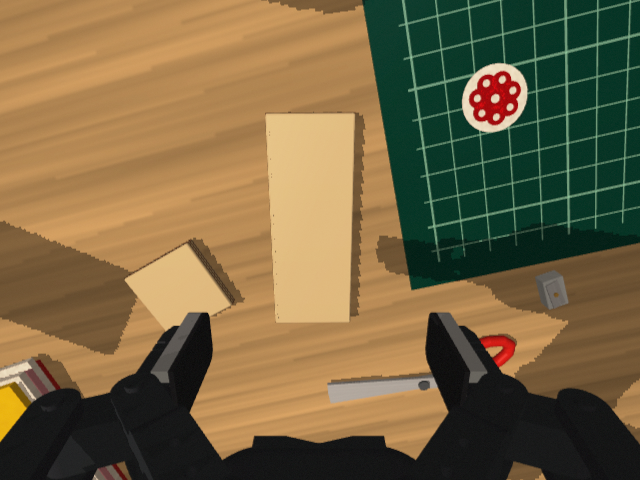

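The wrist view shows the long board centred at about (313,218) and lined up between the fingers, the square board at (185,290) and the round tag at (495,97). I'll take more accurate positions from this view.

Run:
```python
from h import *
im=get_image("wrist"); hsv=cv2.cvtColor(im["color"],cv2.COLOR_BGR2HSV)
print(hsv[218,313],hsv[80,200],hsv[280,175],hsv[250,20])
H,S,V=[c.astype(int) for c in cv2.split(hsv)]
for s in (110,118,126):
    k=cv2.morphologyEx(((S<s)&(V>190)&(H>12)&(H<26)).astype(np.uint8)*255,cv2.MORPH_OPEN,np.ones((5,5)))
    print(s,blob(k,(313,218),im,12))
```

```text
[ 18 110 225] [ 16 136 185] [ 18 110 225] [ 16 135 121]
110 [ 5.51957e+02  2.96140e+02  9.15500e+01  5.43800e+01 -2.48000e-01]
118 [ 5.19769e+02  3.02348e+02  1.58195e+02  5.88960e+01 -2.44000e-01]
126 [ 5.19416e+02  3.02565e+02  1.59011e+02  5.90100e+01 -2.45000e-01]
```

```bash
python3 -c "
from h import *
go(519.5,301.5,12,1.325)"
```

```text
GO [0.001, 0.0, -0.0] [1.1, -1.1, 138.1] t 1.3 j6 0.53
```

Request:
carry_out:
  motion:
    - [0, 0, 0, 1, -1, 60, 1]
    - [0, 0, 0, 1, -1, 110, 1]
    - [0, 0, 0, 1, -1, 128, 1]
    - [0, 0, 0, 1, -1, 138, 1]
    - [0, 0, 0, 1, -1, 138, 1]

```text
clock: 1.92
position: [519.1, 303.4, 13.3]
ee_rot: [0.993, -0.121, 0.0, -0.0]
contact_force: [0.0, -0.0, 0.9]
gripper_width: 85.3
grasp_force: 0.0
```

Request:
carry_out:
  motion:
    - [0, 0, 0, 0, 0, 0, -0.2]
    - [0, 0, 0, 0, 0, 0, -0.2]
    - [0, 0, 0, 0, 0, 0, -0.2]
    - [0, 0, 0, 0, 0, 0, -0.2]
    - [0, 0, 0, 0, 0, 0, -0.2]

```text
clock: 2.55
position: [520.0, 303.3, 14.8]
ee_rot: [0.993, -0.122, 0.001, -0.001]
contact_force: [-1.6, 0.0, 6.0]
gripper_width: 57.9
grasp_force: 64.7
```

Request:
carry_out:
  motion:
    - [0, 0, 0, 0, 0, -10, -0.2]
    - [0, 0, 0, 0, 0, -30, -0.2]
    - [0, 0, 0, 0, 0, -70, -0.2]
    - [0, 0, 0, 0, 0, -70, -0.2]

```text
clock: 3.05
position: [521.0, 303.7, 86.7]
ee_rot: [0.993, -0.122, 0.003, -0.003]
contact_force: [-0.1, 0.1, -0.8]
gripper_width: 57.7
grasp_force: 64.3
```

Run:
```python
from h import *
im=get_image("wrist"); cv2.imwrite("pics/w2.png",im["color"])
hsv=cv2.cvtColor(im["color"],cv2.COLOR_BGR2HSV)
s=read_state(); print(s["position"],s["gripper_width"],s["grasp_force"])
H,S,V=[c.astype(int) for c in cv2.split(hsv)]
k=cv2.morphologyEx(((S<126)&(V>180)&(H>12)&(H<26)).astype(np.uint8)*255,cv2.MORPH_OPEN,np.ones((5,5)))
for z in (82,88):print(blob(k,(330,260),im,z))
go(588,0.5,80,1.324)
```

```text
[519.70159419 302.74958041  84.63404599] 57.716203747668075 64.31268095970154
[ 5.61426e+02  2.93855e+02  7.59170e+01  6.01610e+01 -2.46000e-01]
[ 5.63249e+02  2.93351e+02  7.25170e+01  5.74670e+01 -2.46000e-01]
GO [-0.003, -0.002, 0.002] [139.6, 276.6, 3.9] t 3.1 j6 0.53
```

View pics/w2.png

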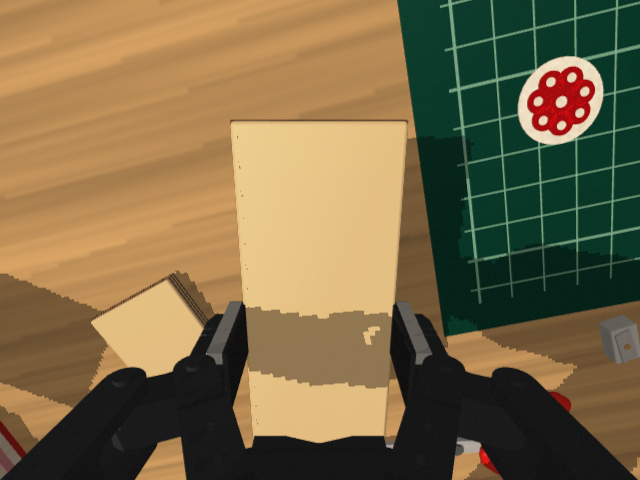

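The board is squarely held, with its far edge at row 121 and the pads at its middle. I'll carry it over the bookmark.

Request:
carry_out:
  motion:
    - [0, 0, 0, 25, 50, 0, -0.2]
    - [0, 0, 0, 53, 105, 0, -0.2]
    - [0, 0, 0, 81, 160, 0, -0.2]
    - [0, 0, 0, 109, 215, 0, -0.2]
    - [0, 0, 0, 130, 257, 0, -0.2]

```text
clock: 3.72
position: [582.1, 18.7, 81.6]
ee_rot: [0.992, -0.123, -0.001, 0.0]
contact_force: [1.2, 0.8, -1.0]
gripper_width: 57.8
grasp_force: 64.3
```

```bash
python3 -c "
from h import *
go(588.5,2,17,1.324)"
```

```text
GO [0.001, 0.002, 0.0] [10.4, 14.6, 64.6] t 3.725 j6 1.01
```

Request:
carry_out:
  motion:
    - [0, 0, 0, 10, 15, 10, -0.2]
    - [0, 0, 0, 10, 15, 30, -0.2]
    - [0, 0, 0, 10, 15, 40, -0.2]
    - [0, 0, 0, 10, 15, 40, -0.2]

```text
clock: 4.22
position: [588.1, 4.9, 41.3]
ee_rot: [0.993, -0.122, -0.001, 0.001]
contact_force: [0.2, -0.1, -0.4]
gripper_width: 57.7
grasp_force: 64.3
```

Run:
```python
from h import *
im=get_image("wrist"); cv2.imwrite("pics/w3.png",im["color"])
s=read_state(); print(s["position"])
go(588.5,2,16,1.324)
```

```text
[588.805894     5.0709699   42.26160766]
GO [0.001, 0.001, 0.003] [0.5, 3.0, 26.3] t 4.275 j6 1.04
```

View pics/w3.png

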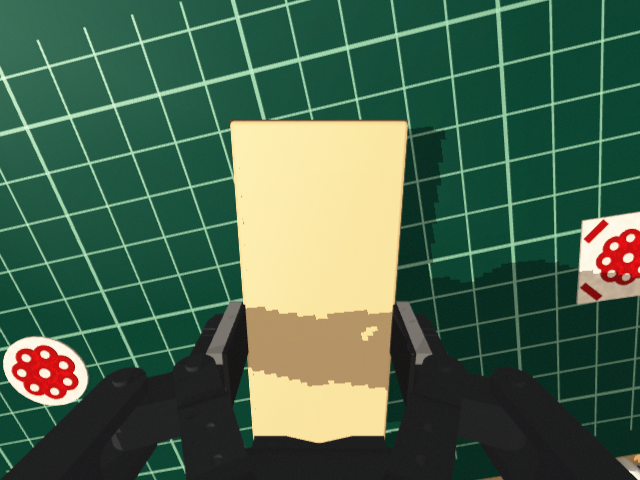

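The bookmark is fully hidden under the board. I'll lower it, checking the force.

Request:
carry_out:
  motion:
    - [0, 0, 0, 0.5, 2.5, 10, -0.2]
    - [0, 0, 0, 0.5, 2.5, 20, -0.2]
    - [0, 0, 0, 0.5, 2.5, 24, -0.2]
    - [0, 0, 0, 0.5, 2.5, 27, -0.2]
    - [0, 0, 0, 0.5, 2.5, 28, -0.2]

```text
clock: 4.9
position: [588.8, 1.9, 14.8]
ee_rot: [0.993, -0.122, -0.0, 0.0]
contact_force: [-2.4, 0.7, 3.4]
gripper_width: 57.8
grasp_force: 64.8
```

Contact at 3 N. I'll release slowly, then rise.

Request:
carry_out:
  motion:
    - [0, 0, 0, 0, 0, 0, 0.6]
    - [0, 0, 0, 0, 0, 0, 0.7]
    - [0, 0, 0, 0, 0, 0, 0.8]
    - [0, 0, 0, 0, 0, -10, 1]
    - [0, 0, 0, 0, 0, -40, 1]

```text
clock: 5.52
position: [587.9, 1.6, 54.2]
ee_rot: [0.993, -0.122, -0.002, 0.001]
contact_force: [1.0, -0.0, -0.6]
gripper_width: 85.3
grasp_force: 0.0
```

```bash
python3 -c "
from h import *
go(523,-283,150,0.207+np.pi/2)"
```

```text
GO [0.001, 0.003, -0.452] [5.8, 292.0, -95.3] t 5.525 j6 1.05
```

Request:
carry_out:
  motion:
    - [0, 0, 0, 0, 20, -50, 1]
    - [0, 0, -0.11, 1, 75, -75, 1]
    - [0, 0, -0.22, 3, 130, -95, 1]
    - [0, 0, -0.33, 4, 185, -95, 1]
    - [0, 0, -0.45, 5, 240, -95, 1]

```text
clock: 6.15
position: [535.3, -233.8, 151.2]
ee_rot: [0.995, 0.105, 0.001, 0.0]
contact_force: [0.8, 0.1, 0.4]
gripper_width: 85.5
grasp_force: 0.0
```

Run:
```python
from h import *
im=get_image("top"); hsv=cv2.cvtColor(im["color"],cv2.COLOR_BGR2HSV)
H,S,V=[c.astype(int) for c in cv2.split(hsv)]; m=lambda c:(c*255).astype(np.uint8)
mat=np.zeros((480,640),np.uint8); mat[146:279,224:426]=255
k=m(~((H>50)&(H<100)&(S>40)))&mat
print("lb",blob(k,(328,213),im,12))
go(523,-283,100,0.207+np.pi/2)
```

```text
lb [ 5.83382e+02 -8.21710e+01  2.90523e+02  2.44170e+02 -1.17000e-01]
GO [0.001, -0.0, 0.001] [-19.3, 41.2, 50.9] t 6.2 j6 1.92
```

Request:
carry_out:
  motion:
    - [0, 0, 0, -19, 41, 10, 1]
    - [0, 0, 0, -19, 41, 30, 1]
    - [0, 0, 0, -19, 41, 30, 1]

```text
clock: 6.58
position: [524.1, -276.4, 118.9]
ee_rot: [0.995, 0.102, -0.001, -0.001]
contact_force: [0.9, 1.0, -0.1]
gripper_width: 85.4
grasp_force: 0.0
```

Run:
```python
from h import *
im=get_image("top"); hsv=cv2.cvtColor(im["color"],cv2.COLOR_BGR2HSV)
H,S,V=[c.astype(int) for c in cv2.split(hsv)]; m=lambda c:(c*255).astype(np.uint8)
mat=np.zeros((480,640),np.uint8); mat[146:279,270:375]=255
print("lb",blob(m(~((H>50)&(H<100)&(S>40)))&mat,(328,213),im,12))
im=get_image("wrist"); hsv=cv2.cvtColor(im["color"],cv2.COLOR_BGR2HSV); cv2.imwrite("pics/w4.png",im["color"])
H,S,V=[c.astype(int) for c in cv2.split(hsv)]
k=cv2.morphologyEx(m((S>172)&(V>110)&(H>14)&(H<26)),cv2.MORPH_OPEN,np.ones((3,3)))
print("bar",blob(k,(320,220),im,14))
go(523,-283,17,0.207+np.pi/2)
```

```text
lb [ 5.87959e+02 -7.64000e-01  1.64581e+02  6.48800e+01 -2.44000e-01]
bar [ 5.24033e+02 -2.81303e+02  1.22451e+02  2.53330e+01  2.08000e-01]
GO [0.001, -0.001, -0.001] [-4.2, 6.1, 103.6] t 6.675 j6 1.99
```

Request:
carry_out:
  motion:
    - [0, 0, 0, -4, 5, 50, 1]
    - [0, 0, 0, -4, 5, 90, 0.4]
    - [0, 0, 0, -4, 5, 103, 0.2]
    - [0, 0, 0, -4, 5, 103, 0.2]
    - [0, 0, 0, -4, 5, 103, 0.2]

```text
clock: 7.3
position: [524.1, -282.1, 18.7]
ee_rot: [0.995, 0.103, 0.002, 0.001]
contact_force: [-0.1, -0.6, 0.9]
gripper_width: 51.3
grasp_force: 0.0
```

Request:
carry_out:
  motion:
    - [0, 0, 0, 0, 0, 0, -0.8]
    - [0, 0, 0, 0, 0, 0, -0.8]
    - [0, 0, 0, 0, 0, 0, -0.8]
    - [0, 0, 0, 0, 0, 0, -0.8]
    - [0, 0, 0, 0, 0, 0, -0.8]

```text
clock: 7.92
position: [523.3, -282.0, 18.4]
ee_rot: [0.995, 0.103, 0.001, 0.0]
contact_force: [-1.6, 1.6, 5.9]
gripper_width: 24.0
grasp_force: 61.2
```

Request:
carry_out:
  motion:
    - [0, 0, 0, 0, 0, -10, -0.8]
    - [0, 0, 0, 0, 0, -30, -0.8]
    - [0, 0, 0, 0, 0, -70, -0.8]
    - [0, 0, 0, 0, 0, -70, -0.8]

```text
clock: 8.43
position: [524.4, -282.5, 89.7]
ee_rot: [0.995, 0.103, 0.003, 0.001]
contact_force: [0.0, 0.1, -5.1]
gripper_width: 24.3
grasp_force: 60.1
```

Run:
```python
from h import *
im=get_image("wrist"); hsv=cv2.cvtColor(im["color"],cv2.COLOR_BGR2HSV); cv2.imwrite("pics/w5.png",im["color"])
go(588.5,1.5,86,-0.245+np.pi/2)
```

```text
GO [-0.0, -0.002, 0.45] [122.1, -264.1, 1.7] t 8.475 j6 2.0
```

View pics/w5.png

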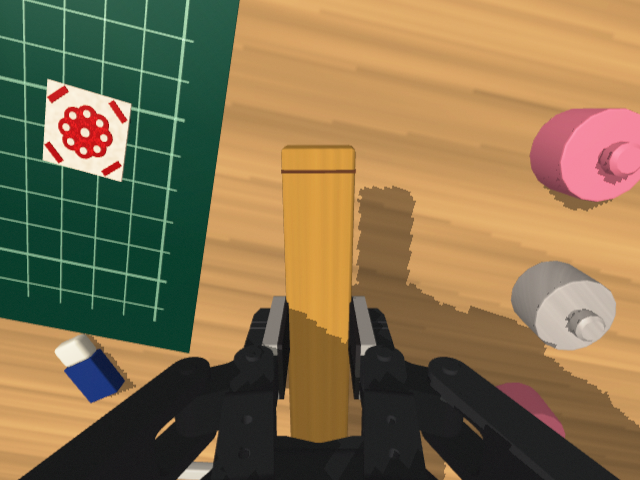

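The bar is held level and straight, with its far end at row 146. I'll carry it over the board.

Request:
carry_out:
  motion:
    - [0, 0, 0.09, 24, -53, 0, -0.8]
    - [0, 0, 0.18, 49, -106, 0, -0.8]
    - [0, 0, 0.27, 73, -159, 0, -0.8]
    - [0, 0, 0.36, 98, -212, 0, -0.8]
    - [0, 0, 0.45, 117, -253, 0, -0.8]

```text
clock: 9.1
position: [584.2, -8.2, 84.5]
ee_rot: [0.992, -0.123, -0.002, 0.0]
contact_force: [0.6, -0.9, -3.8]
gripper_width: 23.9
grasp_force: 60.4
```

```bash
python3 -c "
from h import *
go(588.5,1.5,50,-0.245+np.pi/2)"
```

```text
GO [0.001, 0.004, -0.002] [1.9, -10.5, 34.5] t 9.1 j6 1.06
```

Request:
carry_out:
  motion:
    - [0, 0, 0, 3, -10, 15, -0.8]
    - [0, 0, 0, 3, -10, 34, -0.8]
    - [0, 0, 0, 3, -10, 34, -0.8]

```text
clock: 9.48
position: [587.7, -2.4, 49.1]
ee_rot: [0.992, -0.123, -0.004, 0.001]
contact_force: [-0.5, -0.5, -4.0]
gripper_width: 24.4
grasp_force: 60.4
```

Run:
```python
from h import *
im=get_image("wrist"); hsv=cv2.cvtColor(im["color"],cv2.COLOR_BGR2HSV); cv2.imwrite("pics/w6.png",im["color"])
go(588.5,1.5,30,-0.245+np.pi/2); print(read_state()["position"])
```

```text
GO [0.002, 0.005, -0.001] [-1.4, -3.7, 20.6] t 9.525 j6 1.05
[589.02838556  -2.36748939  50.58528286]
```

View pics/w6.png

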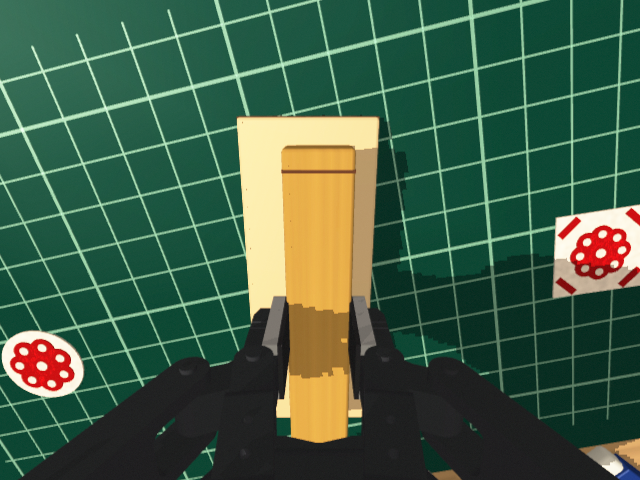

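The bar sits about 4 mm to the right of the board's middle (column 318 against 308), which agrees with the computed shift. I'll correct and lower.

Request:
carry_out:
  motion:
    - [0, 0, 0, -1, -4, 5, -0.8]
    - [0, 0, 0, -1, -4, 13, -0.8]
    - [0, 0, 0, -1, -4, 17, -0.8]
    - [0, 0, 0, -1, -4, 19, -0.8]
    - [0, 0, 0, -1, -4, 20, -0.8]

```text
clock: 10.15
position: [590.8, 2.7, 32.7]
ee_rot: [0.993, -0.122, 0.0, -0.0]
contact_force: [0.0, 0.2, -4.7]
gripper_width: 24.2
grasp_force: 60.4
```

Request:
carry_out:
  motion:
    - [0, 0, 0, 0, 0, 1, -0.8]
    - [0, 0, 0, 0, 0, 2, -0.8]
    - [0, 0, 0, 0, 0, 2.5, -0.8]
    - [0, 0, 0, 0, 0, 2.5, -0.8]

```text
clock: 10.65
position: [590.8, 2.7, 30.5]
ee_rot: [0.993, -0.122, 0.0, -0.0]
contact_force: [-0.3, 0.4, -2.3]
gripper_width: 24.5
grasp_force: 60.6
```

Request:
carry_out:
  motion:
    - [0, 0, 0, 0, 0, 0.7, -0.8]
    - [0, 0, 0, 0, 0, 0.7, -0.3]
    - [0, 0, 0, 0, 0, 0.7, -0.1]
    - [0, 0, 0, 0, 0, 0.5, 0.2]
    - [0, 0, 0, 0, 0, -10, 0.4]

```text
clock: 11.28
position: [590.3, 2.6, 39.9]
ee_rot: [0.993, -0.122, -0.001, 0.0]
contact_force: [0.5, 0.5, 0.0]
gripper_width: 60.1
grasp_force: 0.0
```

Request:
carry_out:
  motion:
    - [0, 0, 0, 0, 0, -40, 0.5]
    - [0, 0, 0, 0, 0, -70, 1]
    - [0, 0, 0, -40, -50, -90, 1]
    - [0, 0, 0, -60, -110, -100, 1]
    - [0, 0, 0, -60, -160, -100, 1]

```text
clock: 11.9
position: [571.2, 174.5, 143.0]
ee_rot: [0.993, -0.122, 0.002, -0.001]
contact_force: [2.4, -0.1, -0.3]
gripper_width: 85.3
grasp_force: 0.0
```

Run:
```python
from h import *
im=get_image("top"); hsv=cv2.cvtColor(im["color"],cv2.COLOR_BGR2HSV)
H,S,V=[c.astype(int) for c in cv2.split(hsv)]; m=lambda c:(c*255).astype(np.uint8)
mat=np.zeros((480,640),np.uint8); mat[146:279,280:375]=255
print("lb",blob(m(~((H>50)&(H<100)&(S>40)))&mat,(328,213),im,12))
print("bar",blob(m((S>165)&(V>110)&(H>14)&(H<26))&mat,(328,213),im,26))
cv2.imwrite("pics/top2.png",im["color"]); go(494.5,415,150,0.257)
go(494.5,415,150,0.257+np.pi/2)
```

```text
lb [ 5.87665e+02 -6.16000e-01  1.64092e+02  6.53720e+01 -2.47000e-01]
bar [ 5.93726e+02 -1.13800e+00  1.29684e+02  2.37500e+01 -2.40000e-01]
GO [-0.008, -0.003, 1.075] [-132.7, -209.3, -7.1] t 11.95 j6 0.76
GO [-0.004, -0.008, -0.496] [-132.7, -209.3, -7.1] t 11.95 j6 0.76
```

View pics/top2.png

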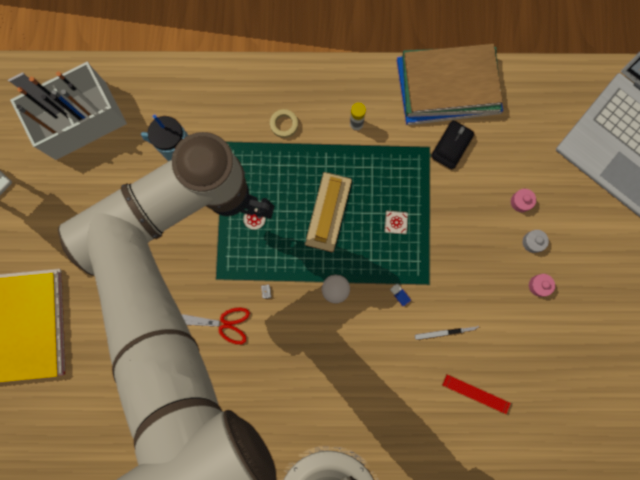

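The top view shows the brass bar centred on the long board at (328,211). Next is the square board.

Request:
carry_out:
  motion:
    - [0, 0, -0.1, -28, -45, 0, 1]
    - [0, 0, -0.2, -57, -90, -5, 1]
    - [0, 0, -0.3, -85, -135, -5, 1]
    - [0, 0, -0.4, -114, -180, -5, 1]
    - [0, 0, -0.5, -133, -209, -5, 1]

```text
clock: 12.58
position: [492.1, 409.8, 146.0]
ee_rot: [0.992, 0.13, 0.001, -0.0]
contact_force: [-0.4, 0.1, 0.3]
gripper_width: 85.3
grasp_force: 0.0
```

Request:
carry_out:
  motion:
    - [0, 0, 0, 0, 0, 0, 1]

```text
clock: 12.7
position: [492.1, 409.9, 145.7]
ee_rot: [0.992, 0.129, 0.0, -0.0]
contact_force: [0.6, -1.0, -0.4]
gripper_width: 85.4
grasp_force: 0.0
```

Run:
```python
from h import *
im=get_image("wrist"); hsv=cv2.cvtColor(im["color"],cv2.COLOR_BGR2HSV); cv2.imwrite("pics/w7.png",im["color"])
H,S,V=[c.astype(int) for c in cv2.split(hsv)]
for s in (118,126):
    k=cv2.morphologyEx(((S<s)&(V>170)&(H>12)&(H<26)).astype(np.uint8)*255,cv2.MORPH_OPEN,np.ones((5,5)))
    print(s,blob(k,(320,240),im,12))
go(494.5,415,13,0.257+np.pi/2); print(read_state()["position"])
```

```text
118 [494.549 415.878  59.127  58.279  -1.311]
126 [494.134 415.835  59.251  59.091  -1.311]
GO [-0.0, -0.0, -0.001] [3.6, -5.9, 132.6] t 12.75 j6 0.88
[492.46130613 408.38647583 145.56249174]
```

Request:
carry_out:
  motion:
    - [0, 0, 0, 3, -6, 60, 1]
    - [0, 0, 0, 3, -6, 105, 1]
    - [0, 0, 0, 3, -6, 124, 1]
    - [0, 0, 0, 3, -6, 132, 1]
    - [0, 0, 0, 3, -6, 132, 1]

```text
clock: 13.38
position: [495.2, 414.4, 14.3]
ee_rot: [0.992, 0.127, 0.001, -0.001]
contact_force: [0.8, -0.3, 0.3]
gripper_width: 85.8
grasp_force: 0.0
```

Request:
carry_out:
  motion:
    - [0, 0, 0, 0, 0, 0, -0.2]
    - [0, 0, 0, 0, 0, 0, -0.2]
    - [0, 0, 0, 0, 0, 0, -0.2]
    - [0, 0, 0, 0, 0, 0, -0.2]
    - [0, 0, 0, 0, 0, 0, -0.2]

```text
clock: 14.0
position: [495.3, 415.2, 15.5]
ee_rot: [0.992, 0.128, 0.002, -0.001]
contact_force: [-0.4, 0.6, 6.0]
gripper_width: 58.0
grasp_force: 64.6
```

Request:
carry_out:
  motion:
    - [0, 0, 0, 0, 0, -10, -0.2]
    - [0, 0, 0, 0, 0, -30, -0.2]
    - [0, 0, 0, 0, 0, -80, -0.2]
    - [0, 0, 0, 0, 0, -80, -0.2]

```text
clock: 14.5
position: [496.3, 416.4, 98.6]
ee_rot: [0.992, 0.128, 0.004, -0.003]
contact_force: [-0.4, 0.4, -0.4]
gripper_width: 57.5
grasp_force: 64.2
```

Run:
```python
from h import *
go(568,-144,95,1.479); print(read_state()["position"])
```

```text
GO [-0.007, -0.007, 0.348] [-72.6, 560.3, -0.2] t 14.5 j6 0.88
[496.32909086 416.37426222  98.58479959]
```

Request:
carry_out:
  motion:
    - [0, 0, 0.04, -7, 56, 0, -0.2]
    - [0, 0, 0.09, -15, 116, 0, -0.2]
    - [0, 0, 0.13, -23, 176, 0, -0.2]
    - [0, 0, 0.18, -31, 236, 0, -0.2]
    - [0, 0, 0.22, -39, 296, 0, -0.2]

```text
clock: 15.12
position: [530.9, 115.9, 93.1]
ee_rot: [1.0, 0.017, -0.0, 0.0]
contact_force: [0.3, -0.9, -0.1]
gripper_width: 58.0
grasp_force: 64.2
```

Run:
```python
from h import *
go(568,-20,95,1.479)
```

```text
GO [0.0, 0.0, 0.126] [32.4, 137.1, -1.9] t 15.125 j6 1.09
```

Request:
carry_out:
  motion:
    - [0, 0, 0.04, 10, 50, 0, -0.2]
    - [0, 0, 0.09, 22, 95, 0, -0.2]
    - [0, 0, 0.126, 32, 137, 0, -0.2]
    - [0, 0, 0.126, 32, 137, 0, -0.2]

```text
clock: 15.62
position: [568.0, -20.5, 92.7]
ee_rot: [0.999, -0.048, -0.0, 0.0]
contact_force: [0.2, 0.5, -0.2]
gripper_width: 57.8
grasp_force: 64.2
```

Run:
```python
from h import *
im=get_image("wrist"); hsv=cv2.cvtColor(im["color"],cv2.COLOR_BGR2HSV); cv2.imwrite("pics/w8.png",im["color"])
H,S,V=[c.astype(int) for c in cv2.split(hsv)]
k=(~((H>50)&(H<100)&(S>40))).astype(np.uint8)*255; k[:,:440]=0; k=cv2.morphologyEx(k,cv2.MORPH_OPEN,np.ones((9,9)))
for c in cv2.findContours(k,0,2)[0]: print(c[:,0].mean(0),cv2.contourArea(c),cv2.boundingRect(c))
print(blob(k,(560,230),im,0))
go(568,-144,50,1.479); print(read_state()["position"])
```

```text
[563.97794118 341.93382353] 22682.0 (440, 227, 200, 253)
[522.84 232.38] 4986.5 (477, 196, 83, 71)
[ 5.67362e+02 -1.43156e+02  4.53040e+01  4.52540e+01 -7.90000e-02]
GO [0.0, 0.001, -0.002] [12.0, 124.2, 42.8] t 15.675 j6 1.23
[567.71056477 -19.2265308   92.76357757]
```

The wrist view gives the card at (567.4, -143.2) and 45 x 45 mm, which agrees with the top view.

Request:
carry_out:
  motion:
    - [0, 0, 0, 5, 55, 0, -0.2]
    - [0, 0, 0, 10, 105, 10, -0.2]
    - [0, 0, 0, 12, 124, 40, -0.2]
    - [0, 0, 0, 12, 124, 50, -0.2]
    - [0, 0, 0, 12, 124, 50, -0.2]

```text
clock: 16.3
position: [568.5, -141.4, 42.6]
ee_rot: [0.999, -0.045, -0.001, 0.0]
contact_force: [1.1, -0.1, -0.3]
gripper_width: 57.7
grasp_force: 64.3
```

Run:
```python
from h import *
go(567.5,-143.5,16.5,1.485); print(read_state()["position"])
```

```text
GO [0.0, 0.002, -0.003] [-0.7, 2.2, 26.1] t 16.3 j6 1.45
[ 568.45312037 -141.35931789   42.6156253 ]
```

Request:
carry_out:
  motion:
    - [0, 0, 0, -1, 2, 10, -0.2]
    - [0, 0, 0, -1, 2, 20, -0.2]
    - [0, 0, 0, -1, 2, 24, -0.2]
    - [0, 0, 0, -1, 2, 26, -0.2]
    - [0, 0, 0, -1, 2, 27, -0.2]

```text
clock: 16.92
position: [567.8, -144.4, 16.2]
ee_rot: [0.999, -0.045, 0.0, 0.0]
contact_force: [-0.8, -0.5, -0.5]
gripper_width: 57.9
grasp_force: 64.3
```

Request:
carry_out:
  motion:
    - [0, 0, 0, 0, 0, 1, -0.2]
    - [0, 0, 0, 0, 0, 2, -0.2]
    - [0, 0, 0, 0, 0, 2, -0.2]

```text
clock: 17.3
position: [567.8, -144.5, 15.5]
ee_rot: [0.999, -0.045, 0.0, 0.0]
contact_force: [-2.4, 1.6, 6.4]
gripper_width: 57.5
grasp_force: 65.1
```

Down. I'll release and go to the grey steel weight.

Request:
carry_out:
  motion:
    - [0, 0, 0, 0, 0, 0, 0.6]
    - [0, 0, 0, 0, 0, 0, 0.7]
    - [0, 0, 0, 0, 0, 0, 0.8]
    - [0, 0, 0, 0, 0, -15, 1]
    - [0, 0, 0, 0, 0, -60, 1]

```text
clock: 17.92
position: [566.1, -144.5, 73.3]
ee_rot: [0.999, -0.046, -0.003, 0.0]
contact_force: [1.1, 0.1, 0.1]
gripper_width: 85.5
grasp_force: 0.0
```

Run:
```python
from h import *
go(526,-432,150,1.485); go(526,-432,150,0); print(read_state()["position"])
im=get_image("top"); h=cv2.cvtColor(im["color"],cv2.COLOR_BGR2HSV); H,S,V=[c.astype(int) for c in cv2.split(h)]
m=((H>165)&(S>70)&(V>80)).astype(np.uint8)*255
print("pink",blob(m,(525,200),im,30),blob(m,(543,286),im,30))
```

```text
GO [0.0, 0.006, -0.005] [-14.2, 290.0, -76.5] t 17.925 j6 1.45
GO [0.004, 0.004, 1.48] [-14.2, 290.0, -76.5] t 17.925 j6 1.45
[ 566.09125293 -144.45139601   73.32981032]
pink [ 609.762 -408.822   51.465   43.947   -0.93 ] [ 433.685 -438.941   51.627   43.079   -1.568]
```

Request:
carry_out:
  motion:
    - [0, 0, 0, -1, 30, -45, 1]
    - [0, 0, 0, -3, 90, -60, 1]
    - [0, 0, 0, -6, 150, -75, 1]
    - [0, 0, 0, -9, 205, -75, 1]
    - [0, 0, 0, -11, 250, -75, 1]

```text
clock: 18.6
position: [533.6, -394.7, 150.7]
ee_rot: [0.999, -0.046, 0.001, 0.0]
contact_force: [0.3, 0.3, -0.2]
gripper_width: 85.3
grasp_force: 0.0
```

Request:
carry_out:
  motion:
    - [0, 0, 0, -3, 40, 0, 1]
    - [0, 0, 0, -3, 40, 0, 1]

```text
clock: 18.85
position: [526.4, -434.7, 149.7]
ee_rot: [0.999, -0.047, 0.0, 0.0]
contact_force: [0.7, 0.5, -0.4]
gripper_width: 85.2
grasp_force: 0.0
```

Run:
```python
from h import *
im=get_image("wrist"); h=cv2.cvtColor(im["color"],cv2.COLOR_BGR2HSV); H,S,V=[c.astype(int) for c in cv2.split(h)]; cv2.imwrite("pics/w9.png",im["color"])
m=cv2.morphologyEx(((S<60)&(V>110)).astype(np.uint8)*255,cv2.MORPH_OPEN,np.ones((5,5))); m[330:]=0
for c in cv2.findContours(m,0,2)[0]: print(cv2.boundingRect(c))
print("steel",blob(m,(320,210),im,30))
go(526,-432,18,1.485); print(read_state()["position"])
```

```text
(282, 203, 65, 62)
(516, 0, 124, 111)
steel [ 526.903 -431.577   44.56    44.186    1.43 ]
GO [0.0, -0.001, -0.007] [-1.0, -1.1, 131.6] t 18.9 j6 1.93
[ 526.78336433 -433.15644347  149.61885886]
```

View pics/w9.png

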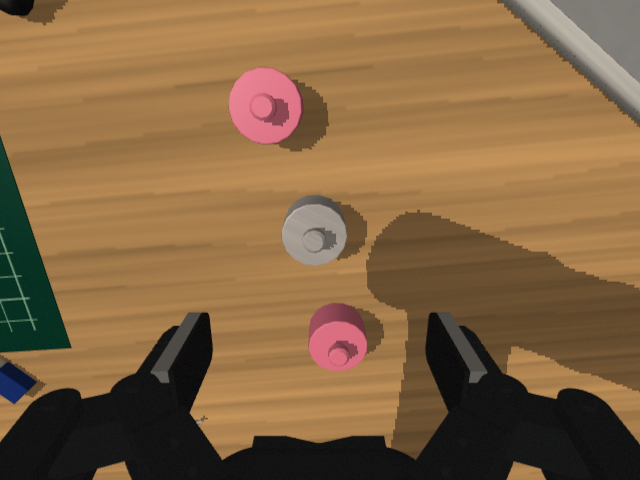

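The grey weight is centred at (314,234) between the fingers, and the pink ones at (265,106) and (338,337) are clear of them. I'll descend.

Request:
carry_out:
  motion:
    - [0, 0, 0, 0, -1, 50, 1]
    - [0, 0, 0, 0, -1, 95, 1]
    - [0, 0, 0, 0, -1, 120, 1]
    - [0, 0, 0, 0, -1, 131, 1]
    - [0, 0, 0, 0, -1, 131, 1]

```text
clock: 19.52
position: [527.9, -430.4, 18.4]
ee_rot: [0.999, -0.045, -0.0, 0.0]
contact_force: [0.1, -0.1, 0.6]
gripper_width: 85.5
grasp_force: 0.0
```

Request:
carry_out:
  motion:
    - [0, 0, 0, 0, 0, 0, -0.5]
    - [0, 0, 0, 0, 0, 0, -0.5]
    - [0, 0, 0, 0, 0, 0, -0.5]
    - [0, 0, 0, 0, 0, 0, -0.5]
    - [0, 0, 0, 0, 0, 0, -0.5]

```text
clock: 20.15
position: [528.3, -431.7, 20.1]
ee_rot: [0.999, -0.045, 0.001, 0.001]
contact_force: [-0.6, 0.3, 6.1]
gripper_width: 44.0
grasp_force: 62.3
```

Request:
carry_out:
  motion:
    - [0, 0, 0, 0, 0, -10, -0.5]
    - [0, 0, 0, 0, 0, -30, -0.5]
    - [0, 0, 0, 0, 0, -80, -0.5]
    - [0, 0, 0, 0, 0, -80, -0.5]

```text
clock: 20.65
position: [530.5, -432.9, 104.4]
ee_rot: [0.999, -0.045, 0.005, 0.003]
contact_force: [1.7, -0.4, -3.1]
gripper_width: 43.8
grasp_force: 62.7
```

Run:
```python
from h import *
im=get_image("top"); h=cv2.cvtColor(im["color"],cv2.COLOR_BGR2HSV); H,S,V=[c.astype(int) for c in cv2.split(h)]
m=(~((H>50)&(H<100)&(S>40))).astype(np.uint8)*255; k=np.zeros_like(m); k[190:260,365:424]=255
print("sb",blob(m&k,(396,222),im,12))
go(567.5,-144,97,1.485); print(read_state()["position"])
```

```text
sb [ 566.34  -146.629   65.255   64.817    1.482]
GO [0.002, -0.005, -0.005] [12.5, -289.9, 3.7] t 20.7 j6 1.93
[ 528.71714749 -431.51856518  101.20092562]
```

Request:
carry_out:
  motion:
    - [0, 0, 0, 2, -50, 0, -0.5]
    - [0, 0, 0, 5, -110, 0, -0.5]
    - [0, 0, 0, 8, -170, 0, -0.5]
    - [0, 0, 0, 11, -230, 0, -0.5]
    - [0, 0, 0, 13, -270, 0, -0.5]

```text
clock: 21.32
position: [563.8, -160.5, 96.9]
ee_rot: [0.999, -0.045, -0.002, -0.0]
contact_force: [0.6, -0.5, -3.7]
gripper_width: 44.1
grasp_force: 62.9
```

Run:
```python
from h import *
go(568.5,-144.5,50,1.485); print(read_state()["position"])
```

```text
GO [-0.001, 0.003, -0.004] [3.5, -16.4, 46.9] t 21.325 j6 1.48
[ 563.75206149 -160.52304745   96.88297601]
```

Request:
carry_out:
  motion:
    - [0, 0, 0, 3, -16, 15, -0.5]
    - [0, 0, 0, 3, -16, 35, -0.5]
    - [0, 0, 0, 3, -16, 45, -0.5]
    - [0, 0, 0, 3, -16, 45, -0.5]

```text
clock: 21.82
position: [568.2, -148.3, 51.5]
ee_rot: [0.999, -0.046, -0.002, 0.0]
contact_force: [-0.5, -0.5, -4.3]
gripper_width: 43.9
grasp_force: 62.9
```

Run:
```python
from h import *
im=get_image("wrist"); cv2.imwrite("pics/w10.png",im["color"])
go(568.5,-144.5,33,1.485); print(read_state()["position"])
```

```text
GO [0.0, 0.001, -0.006] [-0.8, -3.8, 19.5] t 21.875 j6 1.46
[ 568.98410122 -148.34110203   52.54664833]
```

View pics/w10.png

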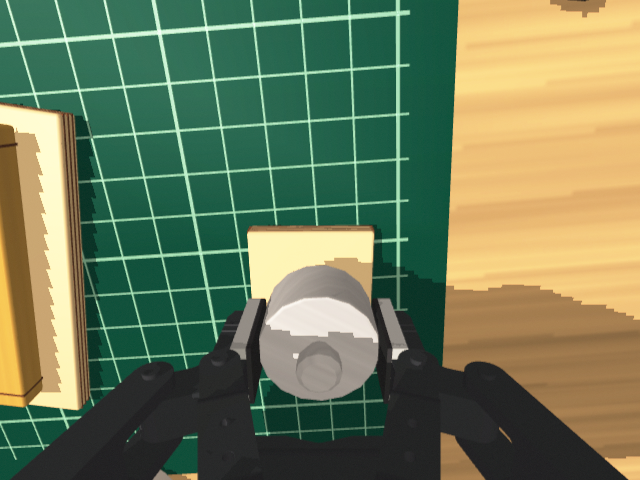

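The upright weight is about 4 mm to the right of the board's middle (column 319 against 311). I'll correct and lower.

Request:
carry_out:
  motion:
    - [0, 0, 0, -0.5, -3.8, 6, -0.5]
    - [0, 0, 0, -0.5, -3.8, 12, -0.5]
    - [0, 0, 0, -0.5, -3.8, 16, -0.5]
    - [0, 0, 0, -0.5, -3.8, 18, -0.5]
    - [0, 0, 0, -0.5, -3.8, 19, -0.5]

```text
clock: 22.5
position: [569.3, -143.8, 34.1]
ee_rot: [0.999, -0.045, 0.0, 0.0]
contact_force: [0.8, -0.2, -5.0]
gripper_width: 43.8
grasp_force: 62.9
```

Request:
carry_out:
  motion:
    - [0, 0, 0, 0, 0, 1, -0.5]
    - [0, 0, 0, 0, 0, 1.5, -0.5]
    - [0, 0, 0, 0, 0, 1.5, -0.5]

```text
clock: 22.88
position: [569.3, -143.8, 32.8]
ee_rot: [0.999, -0.045, 0.0, -0.0]
contact_force: [0.1, 0.1, -5.1]
gripper_width: 44.1
grasp_force: 62.9
```

Request:
carry_out:
  motion:
    - [0, 0, 0, 0, 0, 0.7, -0.5]
    - [0, 0, 0, 0, 0, 1.4, -0.5]
    - [0, 0, 0, 0, 0, 1.4, -0.5]

```text
clock: 23.25
position: [569.4, -143.8, 32.1]
ee_rot: [0.999, -0.045, 0.0, 0.0]
contact_force: [-2.8, 1.4, 3.8]
gripper_width: 43.6
grasp_force: 63.6
```

Request:
carry_out:
  motion:
    - [0, 0, 0, 0, 0, 0, 0.3]
    - [0, 0, 0, 0, 0, 0, 0.5]
    - [0, 0, 0, 0, 0, 0, 0.7]
    - [0, 0, 0, 0, 0, -20, 0.8]
    - [0, 0, 0, 0, 0, -70, 1]

```text
clock: 23.88
position: [567.5, -143.8, 99.6]
ee_rot: [0.999, -0.046, -0.003, 0.0]
contact_force: [0.5, -0.2, 0.3]
gripper_width: 85.4
grasp_force: 0.0
```

Run:
```python
from h import *
go(425.5,-14.5,130,1.485); print(read_state()["position"])
```

```text
GO [0.0, 0.006, -0.005] [-153.4, -115.8, -29.5] t 23.875 j6 1.45
[ 567.50865736 -143.77587791   99.56262686]
```

Request:
carry_out:
  motion:
    - [0, 0, 0, -35, -25, -30, 1]
    - [0, 0, 0, -80, -60, -30, 1]
    - [0, 0, 0, -120, -90, -30, 1]
    - [0, 0, 0, -154, -115, -30, 1]
    - [0, 0, 0, -154, -115, -30, 1]

```text
clock: 24.5
position: [424.4, -14.3, 131.7]
ee_rot: [0.999, -0.044, 0.0, -0.0]
contact_force: [-0.3, 0.1, 1.0]
gripper_width: 85.3
grasp_force: 0.0
```

```bash
python3 - <<'E'
from h import *
im=get_image("top"); h=cv2.cvtColor(im["color"],cv2.COLOR_BGR2HSV); H,S,V=[c.astype(int) for c in cv2.split(h)]
cv2.imwrite("pics/top3.png",im["color"][130:290,210:440])
im=get_image("wrist"); h=cv2.cvtColor(im["color"],cv2.COLOR_BGR2HSV); H,S,V=[c.astype(int) for c in cv2.split(h)]; cv2.imwrite("pics/w11.png",im["color"])
m=cv2.morphologyEx(((S<60)&(V>110)).astype(np.uint8)*255,cv2.MORPH_OPEN,np.ones((5,5))); m[330:]=0
for c in cv2.findContours(m,0,2)[0]: print(cv2.boundingRect(c))
print("marble",blob(m,(320,230),im,20))
go(425.5,-14.5,13,1.485); print(read_state()["position"])
E
cat > /dev/null; python3 -c "
import cv2,numpy as np
a=cv2.imread('pics/top3.png');b=cv2.imread('pics/w11.png')
cv2.imwrite('pics/mix.png',np.hstack([cv2.resize(a,(400,278)),cv2.resize(b,(371,278))]))"
```

```text
(441, 314, 19, 16)
(178, 314, 20, 16)
(539, 310, 92, 20)
(99, 239, 33, 39)
(480, 203, 35, 31)
(276, 193, 84, 86)
(14, 42, 6, 6)
(27, 32, 6, 6)
(7, 18, 8, 8)
(26, 13, 6, 6)
(519, 0, 56, 12)
(489, 0, 24, 10)
(0, 0, 50, 63)
(11, 0, 6, 4)
marble [ 4.2734e+02 -1.3834e+01  6.0404e+01  5.6302e+01 -8.8000e-02]
GO [-0.0, -0.002, -0.004] [-1.6, -0.3, 118.8] t 24.6 j6 1.13
[426.88311516 -14.95124687 131.84685677]
```

View pics/mix.png

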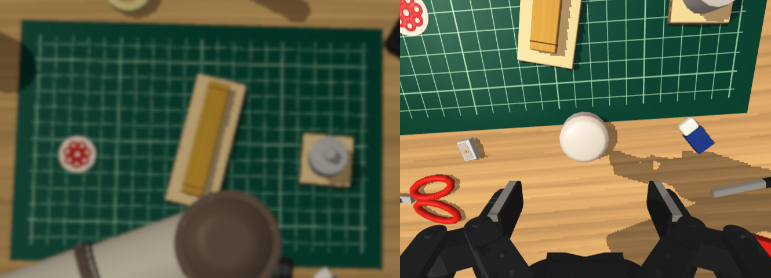

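The left half shows both stacks in place, with the weight near the middle of the square board. The right half shows the marble at (583,137), between the fingers. I'll descend.

Request:
carry_out:
  motion:
    - [0, 0, 0, 0, -0.5, 50, 1]
    - [0, 0, 0, 0, -0.5, 95, 1]
    - [0, 0, 0, 0, -0.5, 110, 1]
    - [0, 0, 0, 0, -0.5, 116, 1]
    - [0, 0, 0, 0, -0.5, 116, 1]

```text
clock: 25.22
position: [427.1, -15.1, 15.2]
ee_rot: [0.999, -0.046, 0.0, 0.0]
contact_force: [-0.3, -0.1, -0.9]
gripper_width: 85.2
grasp_force: 0.0
```

Request:
carry_out:
  motion:
    - [0, 0, 0, 0, 0, 0, -0.2]
    - [0, 0, 0, 0, 0, 0, -0.2]
    - [0, 0, 0, 0, 0, 0, -0.2]
    - [0, 0, 0, 0, 0, 0, -0.2]
    - [0, 0, 0, 0, 0, 0, -0.2]

```text
clock: 25.85
position: [427.1, -14.6, 16.7]
ee_rot: [0.999, -0.045, 0.001, -0.0]
contact_force: [-1.0, -0.3, 7.2]
gripper_width: 55.4
grasp_force: 62.9
```

Request:
carry_out:
  motion:
    - [0, 0, 0, 0, 0, -10, -0.2]
    - [0, 0, 0, 0, 0, -30, -0.2]
    - [0, 0, 0, 0, 0, -70, -0.2]
    - [0, 0, 0, 0, 0, -70, -0.2]

```text
clock: 26.35
position: [428.2, -14.1, 88.3]
ee_rot: [0.999, -0.045, 0.004, -0.001]
contact_force: [-0.3, 0.1, -2.4]
gripper_width: 55.5
grasp_force: 64.8
```

Run:
```python
from h import *
im=get_image("wrist"); cv2.imwrite("pics/w12.png",im["color"])
h=cv2.cvtColor(im["color"],cv2.COLOR_BGR2HSV); H,S,V=[c.astype(int) for c in cv2.split(h)]
m=(~((H>50)&(H<100)&(S>40))).astype(np.uint8)*255
print("tag?",blob(m,(20,50),im,0))
go(575,157.5,90,1.485); print(read_state()["position"])
```

```text
tag? [5.59664e+02 1.11454e+02 3.16620e+01 5.14300e+00 1.19000e-01]
GO [-0.002, -0.003, -0.005] [131.9, -184.8, -2.5] t 26.4 j6 1.13
[426.82514007 -14.49039574  86.7078528 ]
```

View pics/w12.png

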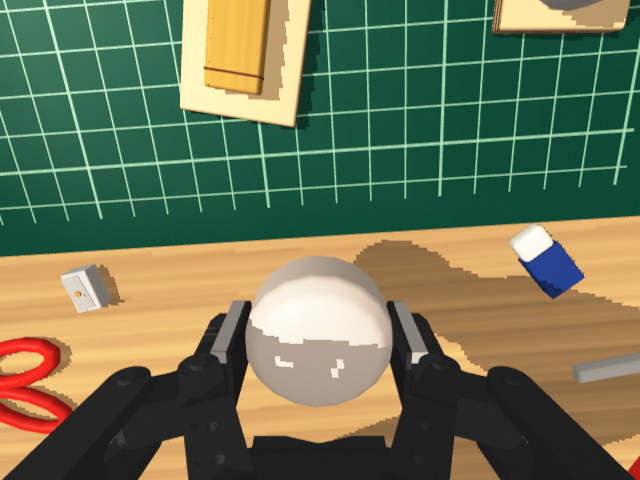

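The marble is held centrally, dome up, at (319,330). I'll go near the tag and measure it.

Request:
carry_out:
  motion:
    - [0, 0, 0, 20, -45, 0, -0.2]
    - [0, 0, 0, 40, -90, 0, -0.2]
    - [0, 0, 0, 60, -135, 0, -0.2]
    - [0, 0, 0, 77, -180, 0, -0.2]
    - [0, 0, 0, 77, -180, 0, -0.2]

```text
clock: 27.02
position: [520.2, 160.0, 83.8]
ee_rot: [0.999, -0.044, -0.0, 0.0]
contact_force: [-0.5, -0.9, -2.2]
gripper_width: 55.7
grasp_force: 64.8
```

Run:
```python
from h import *
im=get_image("wrist"); cv2.imwrite("pics/w13.png",im["color"])
h=cv2.cvtColor(im["color"],cv2.COLOR_BGR2HSV); H,S,V=[c.astype(int) for c in cv2.split(h)]
m=cv2.morphologyEx((~((H>50)&(H<100)&(S>40))).astype(np.uint8)*255,cv2.MORPH_OPEN,np.ones((7,7)))
for c in cv2.findContours(m,0,2)[0]: print(cv2.boundingRect(c))
print("tag?",blob(m,(320,160),im,0))
go(575,157.5,40,1.485); print(read_state()["position"])
```

```text
(272, 122, 80, 81)
(505, 0, 135, 263)
(0, 0, 640, 480)
tag? [574.555 159.256  44.202  44.106   1.484]
GO [0.002, 0.003, -0.004] [56.4, -4.5, 43.3] t 27.075 j6 0.89
[518.54551104 158.16321774  83.48700921]
```

Request:
carry_out:
  motion:
    - [0, 0, 0, 30, -3, 10, -0.2]
    - [0, 0, 0, 56, -5.5, 30, -0.2]
    - [0, 0, 0, 56, -5.5, 50, -0.2]
    - [0, 0, 0, 56, -5.5, 55, -0.2]
    - [0, 0, 0, 56, -5.5, 55, -0.2]

```text
clock: 27.7
position: [574.7, 157.0, 29.9]
ee_rot: [0.999, -0.046, -0.001, 0.001]
contact_force: [-0.2, 0.2, -0.7]
gripper_width: 55.4
grasp_force: 64.8
```

Run:
```python
from h import *
go(574.7,159,17,1.485); print(read_state()["position"])
```

```text
GO [0.001, 0.002, -0.006] [-0.2, -2.0, 12.9] t 27.7 j6 0.94
[574.71971507 156.97176969  29.86390436]
```

Request:
carry_out:
  motion:
    - [0, 0, 0, 0, -2, 5, -0.2]
    - [0, 0, 0, 0, -2, 9, -0.2]
    - [0, 0, 0, 0, -2, 11, -0.2]
    - [0, 0, 0, 0, -2, 12, -0.2]
    - [0, 0, 0, 0, -2, 12, -0.2]

```text
clock: 28.32
position: [575.8, 159.9, 18.3]
ee_rot: [0.999, -0.045, -0.0, 0.0]
contact_force: [0.8, -0.2, -1.5]
gripper_width: 55.7
grasp_force: 64.8
```

Request:
carry_out:
  motion:
    - [0, 0, 0, 0, 0, 0.7, -0.2]
    - [0, 0, 0, 0, 0, 1.4, -0.2]
    - [0, 0, 0, 0, 0, 1.4, -0.2]

```text
clock: 28.7
position: [575.8, 159.9, 16.9]
ee_rot: [0.999, -0.045, 0.0, -0.0]
contact_force: [1.0, -0.2, -2.2]
gripper_width: 55.5
grasp_force: 64.8
```

Request:
carry_out:
  motion:
    - [0, 0, 0, 0, 0, 0.6, -0.2]
    - [0, 0, 0, 0, 0, 1.2, -0.2]
    - [0, 0, 0, 0, 0, 1.2, -0.2]

```text
clock: 29.08
position: [575.8, 159.9, 16.8]
ee_rot: [0.999, -0.045, 0.0, -0.0]
contact_force: [-3.5, -0.5, 6.1]
gripper_width: 55.8
grasp_force: 65.6
```

Contact. I'll release, rise and clear the view.

Request:
carry_out:
  motion:
    - [0, 0, 0, 0, 0, 0, 0.5]
    - [0, 0, 0, 0, 0, 0, 0.7]
    - [0, 0, 0, 0, 0, 0, 0.9]
    - [0, 0, 0, 0, 0, -20, 1]
    - [0, 0, 0, 0, 0, -70, 1]

```text
clock: 29.7
position: [574.1, 159.0, 83.8]
ee_rot: [0.999, -0.046, -0.003, 0.002]
contact_force: [0.2, -0.7, -0.2]
gripper_width: 85.5
grasp_force: 0.0
```

Request:
carry_out:
  motion:
    - [0, 0, 0, 0, 0, -50, 1]
    - [0, 0, 0, -40, -40, -80, 1]
    - [0, 0, 0, -80, -80, -100, 1]
    - [0, 0, 0, -120, -120, -120, 1]
    - [0, 0, 0, -150, -160, -120, 1]

```text
clock: 30.32
position: [440.1, 334.7, 208.0]
ee_rot: [0.999, -0.045, 0.001, -0.002]
contact_force: [0.9, -0.1, -0.1]
gripper_width: 85.5
grasp_force: 0.0
```

Request:
carry_out:
  motion:
    - [0, 0, 0, -20, -50, 0, 1]
    - [0, 0, 0, -40, -90, 0, 1]
    - [0, 0, 0, -40, -90, 0, 1]

```text
clock: 30.7
position: [408.0, 428.6, 205.2]
ee_rot: [0.999, -0.043, -0.0, -0.0]
contact_force: [0.4, -0.6, 0.0]
gripper_width: 85.3
grasp_force: 0.0
```

Run:
```python
from h import *
im=get_image("top"); h=cv2.cvtColor(im["color"],cv2.COLOR_BGR2HSV); H,S,V=[c.astype(int) for c in cv2.split(h)]
k=np.zeros((480,640),np.uint8); k[146:279,224:426]=255
m=(~((H>50)&(H<100)&(S>40))).astype(np.uint8)*255&k
print("marble",blob(m,(254,218),im,20),"sb",blob(m,(396,222),im,12),"lb",blob(m,(328,213),im,12))
g=((S<60)&(V>90)).astype(np.uint8)*255&k; print("steel",blob(g,(396,222),im,42))
print("jar",ray(im,(178,150),60),read_state()["position"])
t=im["color"][80:300,110:440]; cv2.imwrite("pics/final.png",cv2.resize(t,(800,533)))
```

```text
marble [572.889 156.193  61.592  57.599   0.791] sb [ 566.307 -146.45    64.92    64.834    1.479] lb [ 5.87668e+02 -5.85000e-01  1.64208e+02  6.51190e+01 -2.49000e-01]
steel [ 565.334 -145.051   45.829   43.751   -0.795]
jar [[705.74393404 307.77727571  60.        ]] [408.45882196 426.93973606 205.14362825]
```

View pics/final.png

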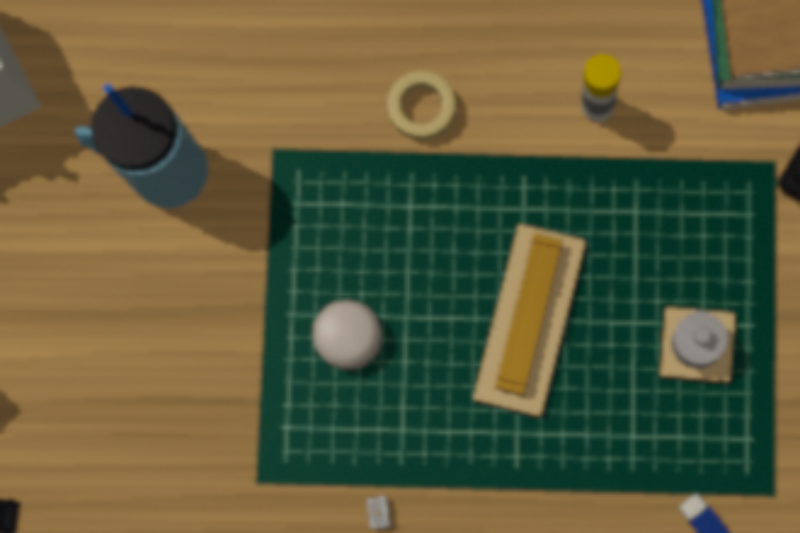

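The last view shows both stacks centred, the marble on the tag at (347,334), and the jar and glue stick where they were. I'm handing it in.

```bash
python3 -c "
from bench import *
print(job_done())"
```

```text
the job is handed in; nothing more can be done
None
```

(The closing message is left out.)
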